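Move the charged battery pack from the charger to the dust extractor

ROBOT

A 6-joint arm with a two-finger parallel gripper is mounted at the origin on the work surface. World frame = base frame: x ahead of the robot, y to its left, z up, the work surface at z = 0. Lengths are in mm, angles in rad, forces in N, time in s.
With the tool pointing down it reaches from about 350 to 875 mm from the base axis. Payload 4.2 kg.
Tool frame: the origin (TCP) lies midway between the tips of the shut fingers; the grasp point (between the pads) lies 19 mm behind it; z points along the fingers, y is the direction in which the jaws open and shut (so a half turn about z gives the same grasp; the last joint's range is limited). The gripper opens to 85 mm and grips with 20 to 120 N. Pads are 22 mm wide; open, the fingers measure 114 mm over their backs; the gripper's body (76 mm by 85 mm) begins 54 mm behind the grasp point. The pads swing forward as they close: fully open they stand 13 mm farther back than shut.
Start: joints at [1.367, 0.385, 0.008, 0, -1.194, -0.259], TCP at [279.001, 559.248, 231.312] pointing down, gripper open.
Joint ranges: [-3.14, 3.14], [-1.21, 2.06], [-1.07, 1.41], [-3.16, 2.05], [-2.99, -0.16], [-3.1, 3.1]. Speed limits (rad/s): [2.79, 2.79, 3.14, 3.14, 3.14, 3.14].

INTERFACE

Orientations are given as a unit quaternion [x, y, z, w].
In Python, from bench import arm gives the robot as it stands. The module is installed in compiled form; this text tells all that it offers.
- The arm moves only by the tool drive_tool, never from a script. Its argument "moves" is a list that holds one entry, the list of rows, each a list of 7 numbers: the opening, from 0 (shut) to 1 (fully open), then the shift along the tool's x, y, z in m, then the turn, a rotation vector about the tool's x, y, z in rad. In form: [[[hand, dx, dy, dz, wx, wy, wz], ...]]. A call has 1 to 20 rows; each row shifts and turns the pose as measured when the row begins, along the tool's axes as they then stand; what a row does not reach is not made up. A row lasts 1/10 s, in which the tool goes at most 50 mm and 8.59 degrees, less where a joint would pass 70% of its speed; a pose out of reach is approached as far as the arm can. A call with a gripper value outside its range is refused whole. The fingers move at their own pace and stop on an object; the grip force is fixed at half the most. Time passes only in rows, so rows that do not move let the fingers close. It gives the time, the measured TCP pose, the force and the opening at its end, in the units of the state.
- arm.read_state(): the state, without advancing time (a new reading comes with each control period).
- arm.get_image(name): name is "scene" or "top" or "wrist"; returns (picture, depth): 384x512x3 uint8, red, green, blue; 384x512 float32, mm along the optical axis (not along the pixel's ray), 0 where there is no reading.
- arm.camera_params(name): a dict with "fov_y" (degrees; the focal length in pixels is half the picture's height over the tangent of half this angle, whatever the lens; pixels are square), "cx", "cy" (the principal point, pixels), "world_from_camera" (4x4, takes a point from camera to world coordinates); the wrist camera has in their place "T_tool_cam" (4x4, takes a point from camera to tool coordinates, whose origin is the TCP and whose axes are the flange's). Camera axes: x right, y down, z forward; pixel columns grow to the right and rows downward; lengths in mm; the calibration is good to about 2 mm. A picture is of the moment at which its call begins: read the wrist's pose just before it. camera_params takes no time and is no camera call.
- arm.job_done(): hands the job in, once; it reports no verdict.
The state is a dict: "clock": time; "joints": joint angles; "joint_vel": joint speeds; "joint_efforts": joint torques, N m; "position": TCP position; "ee_rot": TCP orientation; "contact_force": force on the tool from outside, world axes, zero at the start; "wrist_torque": the same for the moment, N m; "gripper_width": finger opening in mm.
Only numpy, scipy, OpenCV 4.12 (cv2) and the standard library are available. Lean on these libraries where they do the work, as an engineer would, in place of code of your own. Each camera call takes 0.05 s, during which the arm holds its last target.

TASK

The battery pack in the charger is full and the dust extractor has none. Squeeze the two side clips of the pack together to unlatch it, draw it straight up out of the charger without yanking at it while it is still latched, and push it down into the empty battery bay on top of the extractor, gently but fully home, so that both clips have sprung out and hold it there when you let go. Leave the sander, the sanding block and the tin where they are.

Things in the scene. Friction and masses are not known exactly. Their poses are not given: they have to be found in the camera images.
- pack_grip (a point): Grip point of the black battery pack (0.45 kg), on its axis half-way up its two grey clips, 20 mm under its top, 70 mm over its foot. Clip pads, 24 mm wide (x), 32 mm tall, stand on the head's +y and -y sides, 57 mm over their outer faces when free, 47 mm with both pressed to their stops. The head (44 mm high, 45 mm wide in y) reaches 32 mm to -x, 44 mm to +x. z up.
- pack_foot (a point): Middle of the underside of the pack's stem (axes as pack_grip). The stem, 44 (x) x 32 (y) mm and 46 mm long, plugs down into a bay; lowest 4 mm 1.5 mm slimmer all round. A key rib, 10 mm wide and 4 mm deep, is on its +x side. Each clip has a hook that grips 3.5 mm under the bay's lip, passing it only when the foot is 1.5 mm or less off the floor.
- charger_bay (a point): Middle of the mouth of the charger's bay, at rim height; z up. The charger is a grey block 136 (x) x 116 (y) mm, 71 mm high, fixed to the bench. The pack starts latched here, axes alike, its grip point 28.5 mm above this point. It is clear of the bay once its grip point is 70 mm above. The bay is made like the extractor's and pushes the pack up with 7 N.
- extractor: Grey case-shaped dust extractor, 396 wide (y) x 296 deep x 187 mm high, fixed to the bench. Origin on the bench under the bay's axis, 80 mm behind the front (-x) edge; z up. The bay in its deck is a separate black insert, rigidly mounted but not at a fixed height: its mouth and floor lie anywhere from 3 mm below to 3 mm above their nominal heights. Home must be found by feel.
- extractor_bay (a point): Nominal middle of the empty bay's mouth, 191 mm above the bench (axes as extractor; true height up to 3 mm off). Well 46.4 (x) x 34.4 (y) mm, 1.2 mm play a side, 43 mm deep, 3 mm 45-degree lead-in. Keyway on its +x side: pack x must lie along this x. A terminal block stands 5 mm out of the hard floor; it pushes up 4 N at first, 9 N when flush. Pack on the floor: grip point 27 mm above mouth.
- clip_left (a joint): Travel (m) of the clip on the pack's +y side: 0 = free, sprung out; 0.005 = pressed to its stop. Its hook clears the lip from 0.0036 on. Spring: 3 N at 0, 6 N at the stop.
- clip_right (a joint): The same for the clip on the pack's -y side.
- sander: Palm sander standing on its pad behind the charger, 125 mm across, 148 mm tall; origin at the middle of its underside. Leave it alone.
- sanding_block: Black sanding block, 70 x 124 x 34 mm, on the extractor's deck behind the bay; origin at the middle of its underside. Leave it alone.
- filler_tin: Round steel tin with a white label, 104 mm across, 62 mm tall, on the extractor's deck behind the bay; origin at the middle of its underside. Leave it alone.
Not all that is in view belongs to the job. What is shaped like the part that bears pack_grip but red is not meant.

How it is judged:
By the outcome, as a careful person would: the job done as asked, in the order asked, and still so for the second after the job is handed in, with the robot touching nothing.
It also fails if it takes over 64 s, if anything falls off the work surface, if the arm or the gripper's body presses on something with over 40 N, if the wrist force passes 120 N, or if a joint passes its speed limit or range.

## Working session

There is one attempt and no reset: what is moved stays moved. The work goes in short steps, Python scripts to look and compute and a tool call to move; the robot and the scene stay as the last step left them, time stands still between calls to the robot, and variables do not carry over. Pictures are saved under pics/ and viewed, and the job is handed in when it is done.

Besides the shell and the picture viewer there is one more tool, called after ">>>" in YAML: its name, and indented under it one key for each argument. drive_tool: Moves the arm, as the interface text tells. Its arguments: {"type":"object","properties":{"moves":{"type":"array","items":{"type":"array","items":{"type":"array","items":{"type":"number"}}}}},"required":["moves"]}

```bash
mkdir -p pics; cat > h.py <<'E'
import numpy as np, cv2
from bench import arm
from scipy.spatial.transform import Rotation as R
def cam(name):
    s=arm.read_state(); p=arm.camera_params(name); im,d=arm.get_image(name)
    f=192/np.tan(np.radians(p['fov_y'])/2)
    if 'world_from_camera' in p: T=np.array(p['world_from_camera'])
    else:
        W=np.eye(4); W[:3,:3]=R.from_quat(s['ee_rot']).as_matrix(); W[:3,3]=s['position']; T=W@np.array(p['T_tool_cam'])
    np.savez(f'last_{name}.npz',im=im,d=d,f=f,c=[p['cx'],p['cy']],T=T)
    return im,d,f,(p['cx'],p['cy']),T
def load(name):
    z=np.load(f'last_{name}.npz'); return z['im'],z['d'],float(z['f']),z['c'],z['T']
def cloud(d,f,c,T):
    v,u=np.mgrid[:384,:512]; P=np.stack([(u-c[0])/f*d,(v-c[1])/f*d,d],-1); W=P@T[:3,:3].T+T[:3,3]; W[d<=0]=np.nan; return W
def ray(u,v,f,c,T,z):
    r=T[:3,:3]@np.array([(u-c[0])/f,(v-c[1])/f,1]); return T[:3,3]+r*(z-T[2,3])/r[2]
def save(n,im,s=1.5): cv2.imwrite('pics/'+n,cv2.resize(im[...,::-1],None,fx=s,fy=s,interpolation=cv2.INTER_CUBIC))
E
python3 - <<'E'
from h import *
for n in ['scene','top','wrist']:
    im,d,f,c,T=cam(n); save(n+'0.png',im); print(n,f,c,T.round(3).tolist())
s=arm.read_state(); print(s)
print(np.array(arm.camera_params('wrist')['T_tool_cam']).round(2))
E
```

```text
scene 360.6251665283781 (261.23590897339426, 198.21225658744208) [[0.706, -0.673, 0.22, 359.002], [-0.708, -0.668, 0.23, -218.685], [-0.008, -0.319, -0.948, 1124.463], [0.0, 0.0, 0.0, 1.0]]
top 416.9680234653593 (260.0614115374301, 188.22607001053322) [[-0.001, -0.992, 0.124, 494.274], [-1.0, 0.002, 0.005, 12.254], [-0.005, -0.123, -0.992, 1156.551], [0.0, 0.0, 0.0, 1.0]]
wrist 298.4484817181527 (259.9734517741505, 192.56147188283248) [[-0.447, -0.858, -0.253, 343.536], [-0.895, 0.429, 0.125, 527.958], [0.001, 0.282, -0.959, 371.758], [0.0, 0.0, 0.0, 1.0]]
{'clock': 0.15, 'joints': array([ 1.36660304e+00,  3.85376790e-01,  6.93007139e-03, -3.78572751e-04,
       -1.19404794e+00, -2.58582992e-01]), 'joint_vel': array([-0.00095409, -0.00228207,  0.00399657,  0.00255551,  0.00068516,
       -0.00076975]), 'joint_efforts': array([ 7.15012411e-04, -3.92678189e+01,  1.88581735e+01,  4.18861270e+00,
       -3.41179802e-03, -6.01032909e-06]), 'position': array([278.80954965, 558.84988968, 230.46706424]), 'ee_rot': array([ 9.73332619e-01, -2.29396731e-01, -1.52796603e-04,  8.53635346e-04]), 'contact_force': array([ 0.61921986, -0.44208773,  0.52251305]), 'wrist_torque': array([ 0.01650523, -0.04072819,  0.00823212]), 'gripper_width': 85.3081011597881}
[[  -0.     -0.96   -0.28   71.71]
 [   1.     -0.     -0.     -1.05]
 [   0.     -0.28    0.96 -141.39]
 [   0.      0.      0.      1.  ]]
```

View pics/scene0.png

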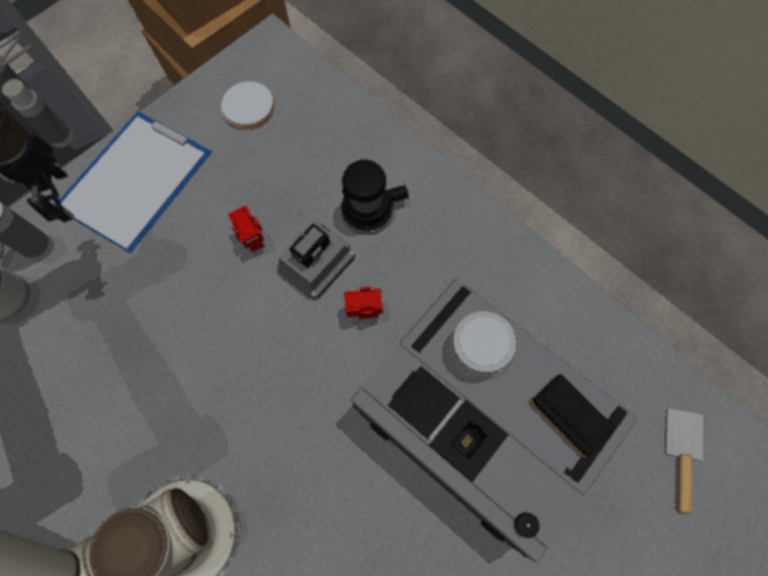

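View pics/top0.png

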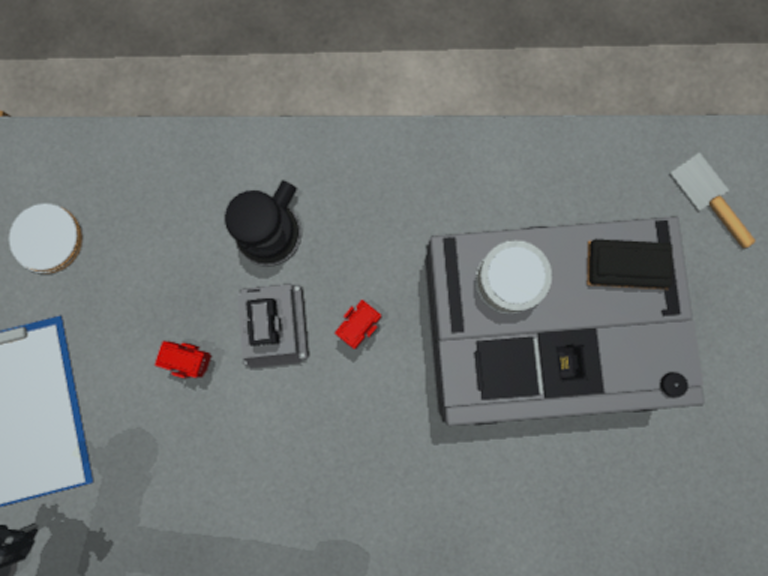

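View pics/wrist0.png

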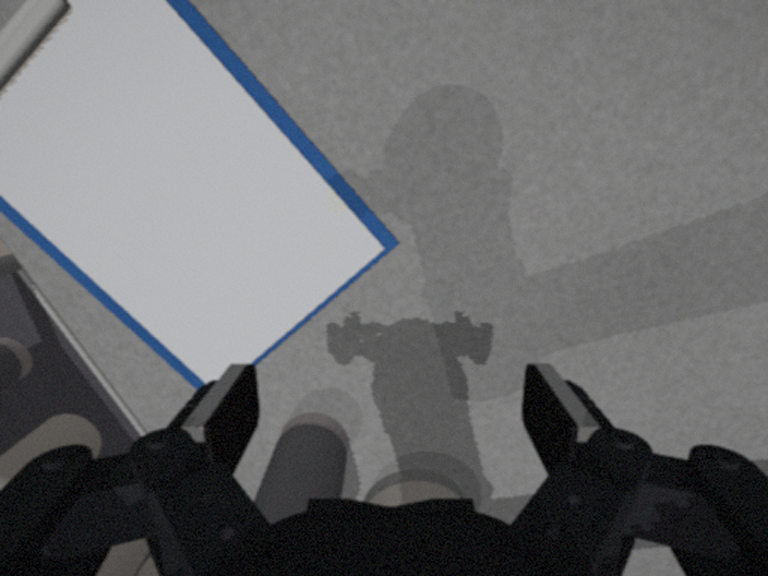

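The scene and top views show the black pack in the grey charger, at scene0.png (310,245) and top0.png (263,322). The empty bay with its gold terminal is at top0.png (568,362). The wrist view shows only the clipboard. Candidates in top0.png are the black pack (263,322) and the red ones at (183,360) and (358,325). The black one seated in the charger fits the description. I'll confirm with an enlarged crop and measure.

```bash
python3 - <<'E'
from h import *
im,d,f,c,T=load('top')
a=cv2.resize(im[175:260,140:225],None,fx=4.6,fy=4.6,interpolation=cv2.INTER_CUBIC)
b=cv2.resize(im[205:290,335:420],None,fx=4.6,fy=4.6,interpolation=cv2.INTER_CUBIC)
save('crop_top.png',np.hstack([a,b]),1)
W=cloud(d,f,c,T)
def st(W,m):
    p=W[m]; return len(p),p.mean(0).round(1),p.min(0).round(1),p.max(0).round(1)
# region around pack / charger
v,u=np.mgrid[:384,:512]
reg=(u>150)&(u<215)&(v>180)&(v<250)
z=W[...,2]
print(np.histogram(z[reg&np.isfinite(z)],bins=np.arange(-5,135,5)))
for lo,hi in [(60,80),(100,130)]:
    m=reg&(z>lo)&(z<hi); print(lo,st(W,m)); 
    p=W[m][:,:2].astype(np.float32); print(cv2.minAreaRect(p))
reg=(u>280)&(u<475)&(v>140)&(v<290)
print(np.histogram(z[reg&np.isfinite(z)],bins=np.arange(-5,260,6)))
m=reg&(z>150); print(st(W,m),cv2.minAreaRect(W[m][:,:2].astype(np.float32)))
E
```

```text
(array([ 902, 1143,   62,   23,   73,  196,   64,   35,   46,   43,   86,
         91,   42,   36,  245,  598,   26,    9,   14,   18,   17,   19,
         21,   61,  268,  232,    4]), array([ -5,   0,   5,  10,  15,  20,  25,  30,  35,  40,  45,  50,  55,
        60,  65,  70,  75,  80,  85,  90,  95, 100, 105, 110, 115, 120,
       125, 130]))
60 (905, array([555.3, 227.1,  70.8]), array([497.5, 181.9,  60.1]), array([617.6, 283.1,  79.8]))
((557.2877807617188, 232.6973419189453), (114.96632385253906, 92.680908203125), 6.087145805358887)
100 (605, array([557.9, 231.4, 118.1]), array([519.5, 203. , 100.4]), array([597.8, 260.9, 126. ]))
((558.40869140625, 232.8141326904297), (77.13893127441406, 57.497867584228516), 4.323256969451904)
(array([4923, 1664,   10,   16,   13,   16,   11,   19,   19,   12,   19,
         15,   17,   23,   12,    0,    1,   59,   23,   25,   21,   37,
         24,   22,   36,  170,  108,   37,   40,   35,  102, 8185, 8745,
        454,  263,  311,  456,  856,   79,   15,    1,  159, 1562,   11]), array([ -5,   1,   7,  13,  19,  25,  31,  37,  43,  49,  55,  61,  67,
        73,  79,  85,  91,  97, 103, 109, 115, 121, 127, 133, 139, 145,
       151, 157, 163, 169, 175, 181, 187, 193, 199, 205, 211, 217, 223,
       229, 235, 241, 247, 253, 259]))
(21436, array([ 554.1, -250. ,  194.6]), array([ 396.8, -461.2,  150. ]), array([718.7, -45.5, 254.4])) ((558.22021484375, -254.38543701171875), (296.7421875, 397.12371826171875), 4.551774978637695)
```

View pics/crop_top.png

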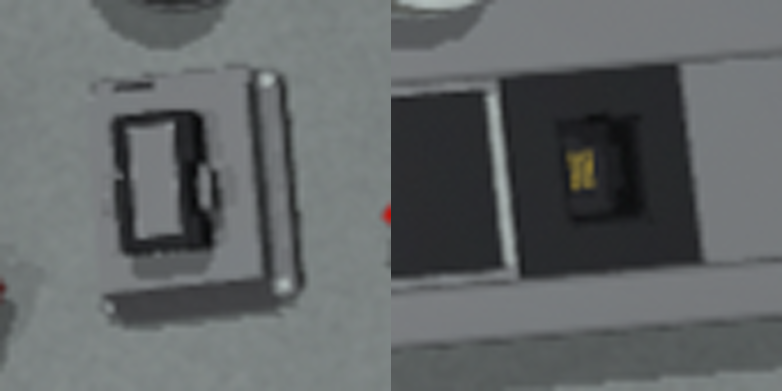

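The crop shows the black pack with its grey label and clip seated in the charger (left), and the empty bay with its terminal (right). I'm moving over the pack for a wrist view.

>>> drive_tool:
  moves:
    - [[1,0.044,0.0186,-0.003,0,0,0],[1,0.044,0.0186,-0.003,0,0,0],[1,0.044,0.0186,-0.003,0,0,0],[1,0.044,0.0186,-0.003,0,0,0],[1,0.044,0.0186,-0.003,0,0,0],[1,0.044,0.0186,-0.003,0,0,0],[1,0.044,0.0186,-0.003,0,0,0],[1,0.044,0.0186,-0.003,0,0,0],[1,0.044,0.0186,-0.003,0,0,0],[1,0,0,0,0,0,-0.1345],[1,0,0,0,0,0,-0.1345],[1,0,0,0,0,0,-0.1345],[1,0,0,0,0,0,-0.1345],[1,0,0,0,0,0,0],[1,0,0,0,0,0,0]]

```text
clock: 1.65
position: [567.9, 217.5, 251.9]
ee_rot: [0.999, 0.046, -0.005, 0.004]
contact_force: [-0.2, 0.6, -0.7]
gripper_width: 85.1
```

```bash
python3 - <<'E'
from h import *
im,d,f,c,T=cam('wrist'); save('wrist1.png',im)
s=arm.read_state(); print(s['position'],s['ee_rot'],R.from_quat(s['ee_rot']).as_matrix().round(3).tolist())
W=cloud(d,f,c,T); z=W[...,2]
v,u=np.mgrid[:384,:512]
m=(v<230)&np.isfinite(z)
print(np.histogram(z[m],bins=np.arange(-5,160,5)))
E
```

```text
[567.86121567 217.50927612 251.924345  ] [ 0.99891122  0.04622939 -0.00466198  0.00418056] [[0.996, 0.092, -0.009], [0.092, -0.996, -0.009], [-0.01, 0.008, -1.0]]
(array([80878,  5433,   602,   767,  1233,  1797,   523,   608,   526,
         595,  2080,  1609,   760,   706,  3359,  2116,   717,   976,
        3790,   865,   105,   107,   146,   430,  2894,   257,    88,
         259,   422,  1178,  1438,     0]), array([ -5,   0,   5,  10,  15,  20,  25,  30,  35,  40,  45,  50,  55,
        60,  65,  70,  75,  80,  85,  90,  95, 100, 105, 110, 115, 120,
       125, 130, 135, 140, 145, 150, 155]))
```

View pics/wrist1.png

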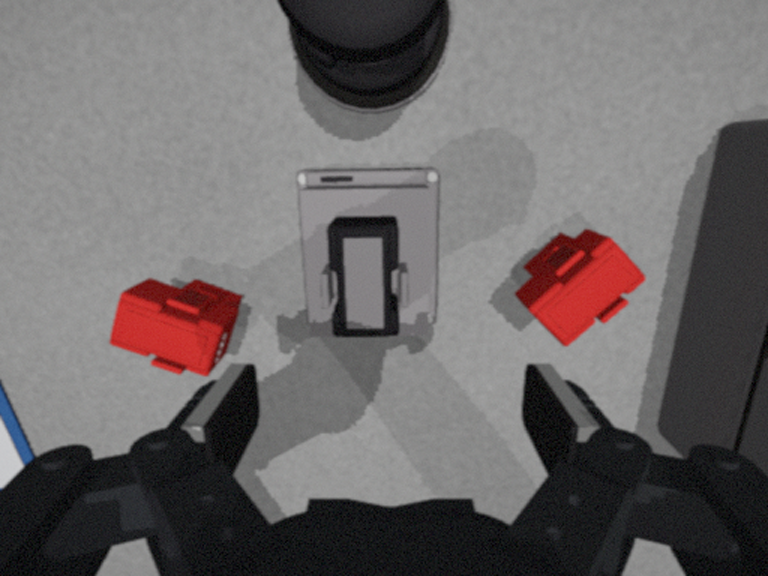

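The wrist view shows the pack in the charger with its head at rows 217–335. The grey clips are at (328,287) and (402,287), and the long end points up (+x). The sander is at top.

```bash
python3 - <<'E'
from h import *
im,d,f,c,T=load('wrist'); W=cloud(d,f,c,T); z=W[...,2]
v,u=np.mgrid[:384,:512]
reg=(u>190)&(u<300)&(v>110)&(v<235)
print('charger top z',np.median(z[reg&(z>64)&(z<78)]),'head top z',np.median(z[reg&(z>112)&(z<128)]))
g=im.astype(int).sum(2)
# ray-cast head-top corners: colour: head black, top plane
zt=119.5
reg2=(u>215)&(u<269)&(v>138)&(v<228)
hd=(z>114)&(z<128)&reg2
cnt,_=cv2.findContours(hd.astype(np.uint8),cv2.RETR_EXTERNAL,cv2.CHAIN_APPROX_NONE)
cn=max(cnt,key=cv2.contourArea); pts=cn[:,0,:]
P=np.array([ray(a,b,f,c,T,zt)[:2] for a,b in pts],np.float32)
print('head top contour',cv2.minAreaRect(P),P.min(0),P.max(0))
print('uv',pts.min(0),pts.max(0))
ch=(z>66)&(z<76)&(u>190)&(u<300)&(v>110)&(v<225)
cnt,_=cv2.findContours((ch|hd|((z>76)&reg2)).astype(np.uint8),cv2.RETR_EXTERNAL,cv2.CHAIN_APPROX_NONE)
cn=max(cnt,key=cv2.contourArea);pts=cn[:,0,:]
P=np.array([ray(a,b,f,c,T,71)[:2] for a,b in pts],np.float32); print('charger',cv2.minAreaRect(P),P.min(0),P.max(0))
# clips: grey pixels right and left
for x0,x1 in ((208,226),(262,276)):
    for r in range(170,215,4): print(r,[int(t) for t in g[r,x0:x1]//3])
save('crop_pack.png',im[100:240,180:310],5)
E
```

```text
charger top z 69.72058399858608 head top z 118.35930095537708
head top contour ((561.5297241210938, 234.0074920654297), (74.33151245117188, 43.73408508300781), 5.554483413696289) [522.993  208.9477] [600.178   258.60577]
uv [218 149] [265 224]
charger ((560.01513671875, 234.17095947265625), (112.59477233886719, 91.58769989013672), 6.042969703674316) [500.1824  183.74785] [620.3456 285.5131]
170 [131, 132, 131, 129, 131, 131, 131, 132, 133, 128, 110, 70, 34, 36, 32, 36, 28, 27]
174 [131, 133, 129, 133, 128, 131, 132, 133, 131, 128, 115, 77, 44, 36, 28, 33, 33, 22]
178 [134, 132, 131, 128, 132, 130, 129, 121, 101, 77, 67, 58, 32, 23, 33, 28, 28, 29]
182 [132, 133, 132, 133, 126, 121, 107, 93, 85, 85, 70, 61, 63, 89, 110, 99, 58, 25]
186 [130, 132, 130, 132, 132, 124, 124, 128, 133, 121, 99, 64, 61, 87, 112, 116, 90, 38]
190 [131, 133, 133, 129, 128, 120, 118, 127, 133, 124, 98, 71, 58, 82, 111, 126, 99, 49]
194 [129, 128, 129, 131, 133, 120, 115, 124, 131, 124, 107, 76, 57, 68, 105, 116, 100, 56]
198 [133, 131, 132, 133, 131, 126, 127, 128, 128, 128, 118, 92, 65, 68, 94, 114, 105, 69]

[... 510 characters left out ...]
 32, 46, 66, 71, 68, 69, 70, 84, 112, 126, 134, 132, 130]
182 [133, 128, 120, 97, 82, 91, 113, 118, 118, 114, 119, 130, 132, 133]
186 [126, 130, 115, 93, 82, 103, 123, 131, 129, 123, 126, 131, 130, 134]
190 [129, 133, 115, 92, 78, 100, 125, 130, 128, 115, 122, 131, 133, 131]
194 [113, 111, 96, 89, 84, 102, 125, 132, 131, 118, 118, 130, 134, 133]
198 [12, 11, 41, 67, 83, 104, 121, 131, 128, 117, 120, 129, 134, 129]
202 [21, 21, 36, 78, 102, 113, 124, 128, 132, 124, 129, 131, 142, 146]
206 [17, 4, 31, 73, 110, 132, 136, 142, 145, 147, 147, 145, 147, 145]
210 [32, 33, 33, 63, 114, 145, 144, 143, 147, 146, 147, 147, 144, 149]
214 [32, 28, 30, 55, 109, 139, 143, 142, 141, 144, 146, 146, 149, 143]
```

View pics/crop_pack.png

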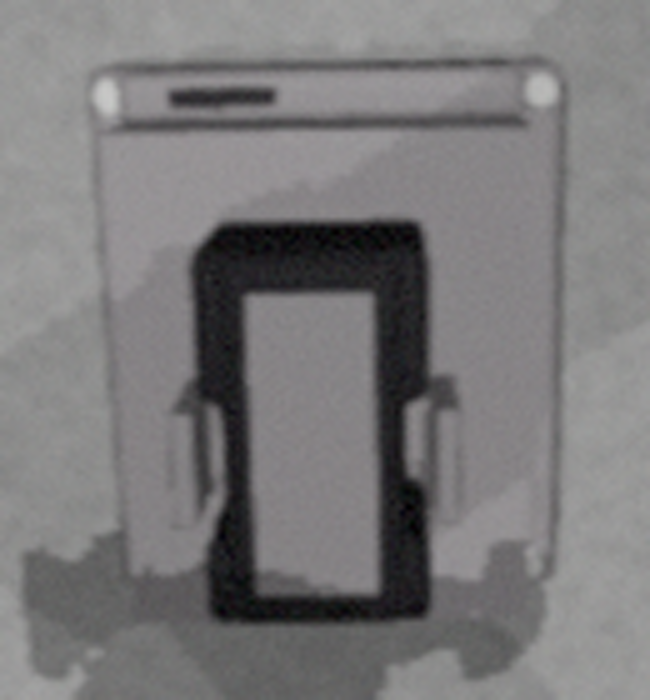

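```bash
python3 - <<'E'
from h import *
im,d,f,c,T=load('wrist')
for v in (180,191,202): print(v,ray(243.2,v,f,c,T,117).round(1))
print('label',[ray(180+a/5,100+b/5,f,c,T,119.5).round(1)[:2] for a,b in((243,292),(376,292),(382,596),(256,598))])
print('headtop',[ray(180+a/5,100+b/5,f,c,T,119.5).round(1)[:2] for a,b in((212,615),(428,615),(195,250),(427,250))])
print('charger rim',[ray(180+a/5,100+b/5,f,c,T,71).round(1)[:2] for a,b in((92,72),(562,68),(548,578),(128,574))])
im,d,f,c,T=load('top'); 
for a,b in ((112,115),(198,112),(212,248),(125,252)): print('top head',ray(140+a/4.6,175+b/4.6,f,c,T,119.5).round(1)[:2])
# extractor bay in top view crop2 (offset x 391) 
for a,b in ((502,78),(680,65),(703,260),(520,277)): print('insert',ray(335+(a-391)/4.6,205+b/4.6,f,c,T,191).round(1)[:2])
for a,b in ((558,122),(638,115),(645,212),(570,220)): print('well',ray(335+(a-391)/4.6,205+b/4.6,f,c,T,190).round(1)[:2])
E
```

```text
180 [568.7 233.6 117. ]
191 [557.8 232.7 117. ]
202 [546.7 231.9 117. ]
label [array([588.7, 248.5]), array([591., 224.]), array([530.9, 217.6]), array([528.3, 242.2])]
headtop [array([523.9, 250.6]), array([527.7, 208.2]), array([595.7, 257.7]), array([599.5, 215.4])]
charger rim [array([622.8, 286.6]), array([632.6, 189.1]), array([519.2, 178.2]), array([511.6, 274.7])]
top head [594.1 257.1]
top head [595.7 210.4]
top head [522.1 201.2]
top head [520.  248.1]
insert [ 535.6 -211.1]
insert [ 542.  -300.5]
insert [ 445.5 -307.9]
insert [ 437.3 -217. ]
well [ 513.6 -238.7]
well [ 517.1 -278.8]
well [ 469.  -280.4]
well [ 465.1 -243. ]
```

>>> drive_tool:
  moves:
    - [[1,-0.0105,-0.0165,0,0.008,0.01,0],[1,0,0,0.03,0,0,0],[1,0,0,0.03,0,0,0],[1,0,0,0.03,0,0,0],[1,0,0,0.02,0,0,0],[1,0,0,0,0,0,0],[1,0,0,0,0,0,0]]

```text
clock: 2.4
position: [556.5, 235.5, 140.7]
ee_rot: [0.999, 0.041, 0.003, -0.001]
contact_force: [0.0, 0.0, -0.0]
gripper_width: 85.3
```

```bash
python3 - <<'E'
from h import *
im,d,f,c,T=cam('wrist'); save('wrist2.png',im)
s=arm.read_state(); print(s['position'],R.from_quat(s['ee_rot']).as_matrix().round(4).tolist(),s['contact_force'])
E
```

```text
[556.38946403 235.486346   140.65793576] [[0.9967, 0.0814, 0.0051], [0.0814, -0.9967, 0.0031], [0.0053, -0.0027, -1.0]] [-1.37602751 -0.24142459 -0.55157292]
```

View pics/wrist2.png

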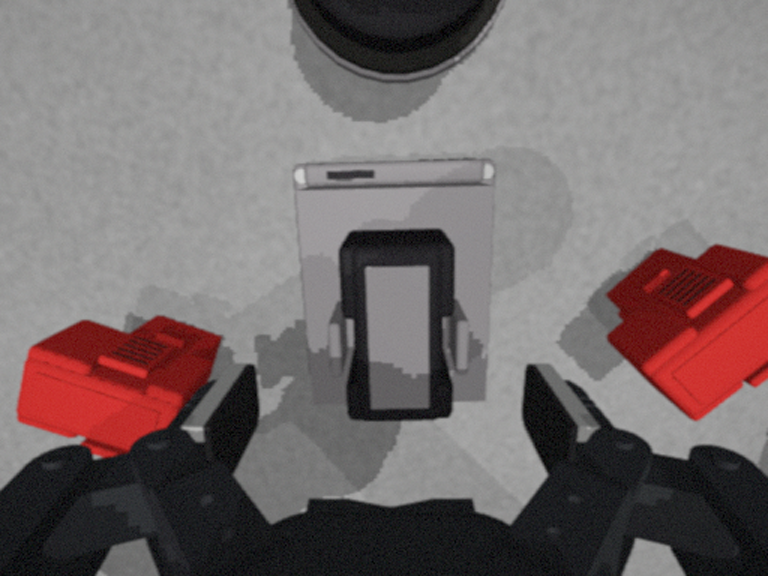

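The wrist view shows the pack centre at column ~400, against ~391 midway between the fingers, with the clips at row ~345. I'm measuring the offset by ray.

```bash
python3 - <<'E'
from h import *
im,d,f,c,T=load('wrist'); g=im.astype(int).sum(2)/3
z=cloud(d,f,c,T)[...,2]
v,u=np.mgrid[:384,:512]
hd=(z>113)&(z<126)&(u>222)&(u<306)&(v>150)&(v<285)
cnt,_=cv2.findContours(hd.astype(np.uint8),cv2.RETR_EXTERNAL,cv2.CHAIN_APPROX_NONE)
cn=max(cnt,key=cv2.contourArea); pts=cn[:,0,:]
P=np.array([ray(a,b,f,c,T,119.5)[:2] for a,b in pts],np.float32); print(cv2.minAreaRect(P),pts.min(0),pts.max(0))
# label contour
lab=((g>95)&(z>110)&(u>238)&(u<292)&(v>170)&(v<278)).astype(np.uint8)
cnt,_=cv2.findContours(lab,cv2.RETR_EXTERNAL,cv2.CHAIN_APPROX_NONE)
cn=max(cnt,key=cv2.contourArea); pts=cn[:,0,:]
P=np.array([ray(a,b,f,c,T,119.5)[:2] for a,b in pts],np.float32); print('label',cv2.minAreaRect(P),pts.min(0),pts.max(0))
print([ray(a/1.5,b/1.5,f,c,T,119.5)[:2].round(1) for a,b in ((341,262),(454,262),(452,400),(348,400),(349,418),(452,418))])
print('clip ends',[ray(a/1.5,b/1.5,f,c,T,115.5)[:2].round(1) for a,b in ((333,322),(333,370),(461,320),(463,370))])
for i in range(3):
    s=arm.read_state(); print(s['position'],(R.from_quat(s['ee_rot']).as_matrix()[:,2]).round(4))
q=s['joints']; print(q)
save('crop2.png',im[145:285,205:325],5)
E
```

```text
((561.93017578125, 234.18702697753906), (74.54511260986328, 43.35295104980469), 6.054826259613037) [225 161] [302 280]
label ((560.5453491210938, 233.94349670410156), (59.186431884765625, 23.615842819213867), 5.99258279800415) [243 177] [285 271]
[array([589.8, 257.5]), array([593.2, 215.6]), array([536. , 209.5]), array([532.5, 251.7]), array([524.2, 250.9]), array([527.7, 208.5])]
clip ends [array([564.3, 259.8]), array([543.4, 258.9]), array([569.3, 209.3]), array([547.8, 205.8])]
[556.38946403 235.486346   140.65793576] [ 0.0051  0.0031 -1.    ]
[556.38946403 235.486346   140.65793576] [ 0.0051  0.0031 -1.    ]
[556.38946403 235.486346   140.65793576] [ 0.0051  0.0031 -1.    ]
[ 6.68407546e-01  4.23399205e-01 -1.74329477e-01  8.29321206e-04
 -9.67148022e-01  9.83384832e-01]
```

View pics/crop2.png

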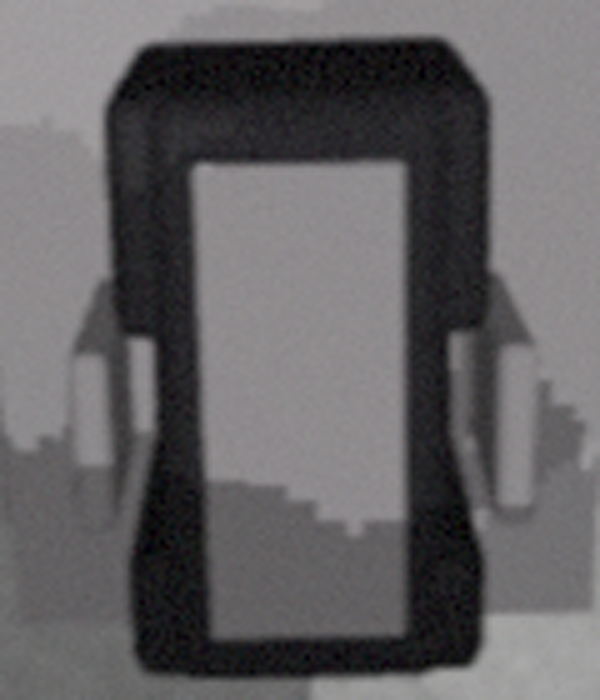

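>>> drive_tool:
  moves:
    - [[1,0,0.002,0,-0.002,-0.004,-0.023],[1,0,0,0.02,0,0,0],[1,0,0,0.02,0,0,0],[1,0,0,0.015,0,0,0],[1,0,0,0.007,0,0,0],[1,0,0,0,0,0,0],[1,0,0,0,0,0,0]]

```text
clock: 3.15
position: [562.9, 236.8, 87.4]
ee_rot: [0.998, 0.055, 0.009, -0.005]
contact_force: [-0.1, 0.6, -0.1]
gripper_width: 85.4
```

```bash
python3 - <<'E'
from h import *
im,d,f,c,T=cam('wrist'); save('wrist3.png',im)
s=arm.read_state(); M=R.from_quat(s['ee_rot']).as_matrix(); print(s['position'],M.round(4).tolist(),s['contact_force'],s['wrist_torque'])
p=np.array([556.2,233.5,99.5]); print('grip in tool',M.T@(p-s['position']), 'heading',np.degrees(np.arctan2(M[1,0],M[0,0])))
E
```

```text
[563.03036214 236.90188882  87.55977282] [[0.9938, 0.1094, 0.0179], [0.1092, -0.994, 0.0112], [0.019, -0.0092, -0.9998]] [-0.70445056  0.3419713   0.74099144] [ 0.01014617  0.0607613  -0.05060362]
grip in tool [ -6.93270519   2.52379952 -12.09808888] heading 6.273006948222376
```

View pics/wrist3.png

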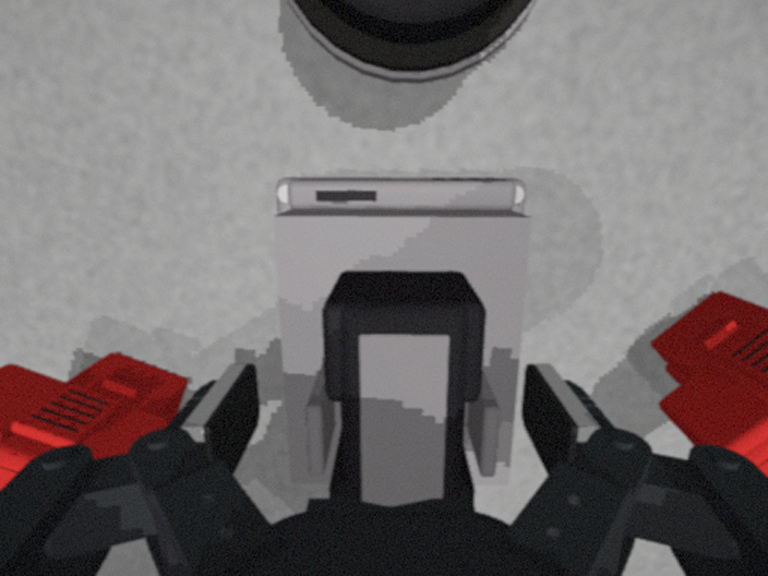

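The pads straddle the clips (clips at columns ~315 and ~487, pads at 259 and 524). The tool has drifted in tilt by ~20 mrad and in x by ~7 mm, so I'm correcting before closing.

>>> drive_tool:
  moves:
    - [[1,-0.0035,0.0013,0,-0.009,-0.019,0],[1,-0.0035,0.0013,0,0,0,0],[1,0,0,0,0,0,0],[1,0,0,0,0,0,0]]

```text
clock: 3.6
position: [556.8, 234.0, 90.1]
ee_rot: [0.998, 0.055, 0.001, -0.001]
contact_force: [-0.5, -0.3, -0.3]
gripper_width: 85.7
```

```bash
cat > st.py <<'E'
from h import *
import sys
s=arm.read_state(); M=R.from_quat(s['ee_rot']).as_matrix(); tz=M[:,2]
h=np.array([0,0,-1.])-tz; e=M.T@h
print('t',s['clock'],'pos',s['position'].round(2),'tz',tz.round(4),'F',s['contact_force'].round(1),'tau',s['wrist_torque'].round(2),'w',round(s['gripper_width'],2),'head',np.degrees(np.arctan2(M[1,0],M[0,0])).round(2))
print('level: wx,wy =',(-e[1]).round(4),e[0].round(4))
if len(sys.argv)>3:
    p=np.array([float(a) for a in sys.argv[1:4]]); print('tool shift to target (after levelling)',(M.T@(p-s['position'])).round(2))
E
python3 st.py 556.2 233.5 77
```

```text
t 3.6 pos [556.84 233.96  90.07] tz [ 0.002   0.0017 -1.    ] F [-0.5 -0.3 -0.3] tau [-0.04  0.06 -0.02] w 85.69 head 6.3
level: wx,wy = -0.0015 -0.0022
tool shift to target (after levelling) [-0.72  0.41 13.07]
```

>>> drive_tool:
  moves:
    - [[1,-0.0007,0.0004,0.004,-0.0015,-0.002,0],[1,0,0,0.004,0,0,0],[1,0,0,0.003,0,0,0],[1,0,0,0.002,0,0,0],[1,0,0,0,0,0,0]]

```text
clock: 4.1
position: [555.9, 233.4, 75.5]
ee_rot: [0.998, 0.055, -0.0, 0.0]
contact_force: [0.0, -0.0, 0.7]
gripper_width: 85.8
```

```bash
python3 st.py 556.2 233.5 77
```

```text
t 4.1 pos [555.86 233.36  75.54] tz [-6.e-04 -5.e-04 -1.e+00] F [ 0.  -0.   0.7] tau [0.03 0.02 0.  ] w 85.84 head 6.31
level: wx,wy = 0.0005 0.0007
tool shift to target (after levelling) [ 0.36 -0.1  -1.46]
```

>>> drive_tool:
  moves:
    - [[0.4,0,0,0,0,0,0],[0.4,0,0,0,0,0,0],[0.4,0,0,0,0,0,0],[0.4,0,0,0,0,0,0],[0.4,0,0,0,0,0,0],[0.4,0,0,0,0,0,0]]

```text
clock: 4.7
position: [556.3, 232.9, 79.7]
ee_rot: [0.998, 0.056, 0.0, 0.001]
contact_force: [-1.8, -1.0, 1.9]
gripper_width: 39.4
```

```bash
python3 st.py 556.2 233.5 77; python3 - <<'E'
from h import *
im,d,f,c,T=cam('wrist'); save('wrist4.png',im)
E
```

```text
t 4.7 pos [556.29 232.9   79.66] tz [ 8.0e-04 -1.7e-03 -1.0e+00] F [-1.8 -1.   1.9] tau [-0.15  0.45  0.04] w 39.42 head 6.38
level: wx,wy = 0.0018 -0.0006
tool shift to target (after levelling) [-0.03 -0.61  2.65]
```

View pics/wrist4.png

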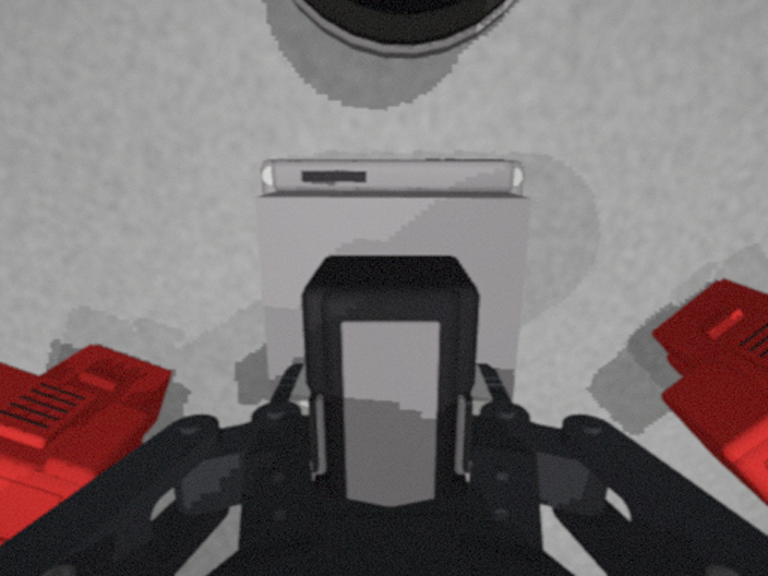

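```bash
python3 - <<'E'
from h import *
im,d,f,c,T=load('wrist')
save('crop4.png',im[230:350,170:350],4.4)
W=cloud(d,f,c,T)
for r in (270,280,290,300,310): print(r,[(u,*W[r,u].round(0)) for u in (196,204,208,212,216,226,260,290,302,306,310,314,318)])
E
```

```text
270 [(196, np.float64(566.0), np.float64(259.0), np.float64(122.0)), (204, np.float64(564.0), np.float64(257.0), np.float64(118.0)), (208, np.float64(564.0), np.float64(255.0), np.float64(118.0)), (212, np.float64(562.0), np.float64(254.0), np.float64(114.0)), (216, np.float64(563.0), np.float64(252.0), np.float64(116.0)), (226, np.float64(565.0), np.float64(248.0), np.float64(118.0)), (260, np.float64(567.0), np.float64(235.0), np.float64(119.0)), (290, np.float64(569.0), np.float64(224.0), np.float64(120.0)), (302, np.float64(568.0), np.float64(219.0), np.float64(118.0)), (306, np.float64(567.0), np.float64(217.0), np.float64(115.0)), (310, np.float64(569.0), np.float64(216.0), np.float64(118.0)), (314, np.float64(569.0), np.float64(214.0), np.float64(119.0)), (318, np.float64(569.0), np.float64(212.0), np.float64(117.0))]
280 [(196, np.float64(566.0), np.float64(258.0), np.float64(128.0)), (204, np.float64(561.0), np.float64(256.0), np.float64(120.0)), (208, np.float64(560.0), np.float64(255.0), np.float64(118.0)), (212, np.float64(558.0), np.float64(254.0), np.float64(114.0)), (2
[... 2384 characters left out ...]
8, np.float64(547.0), np.float64(254.0), np.float64(119.0)), (212, np.float64(543.0), np.float64(253.0), np.float64(114.0)), (216, np.float64(544.0), np.float64(251.0), np.float64(115.0)), (226, np.float64(547.0), np.float64(247.0), np.float64(119.0)), (260, np.float64(550.0), np.float64(233.0), np.float64(120.0)), (290, np.float64(550.0), np.float64(221.0), np.float64(118.0)), (302, np.float64(548.0), np.float64(215.0), np.float64(115.0)), (306, np.float64(548.0), np.float64(214.0), np.float64(115.0)), (310, np.float64(550.0), np.float64(213.0), np.float64(118.0)), (314, np.float64(576.0), np.float64(221.0), np.float64(151.0)), (318, np.float64(576.0), np.float64(220.0), np.float64(151.0))]
```

View pics/crop4.png

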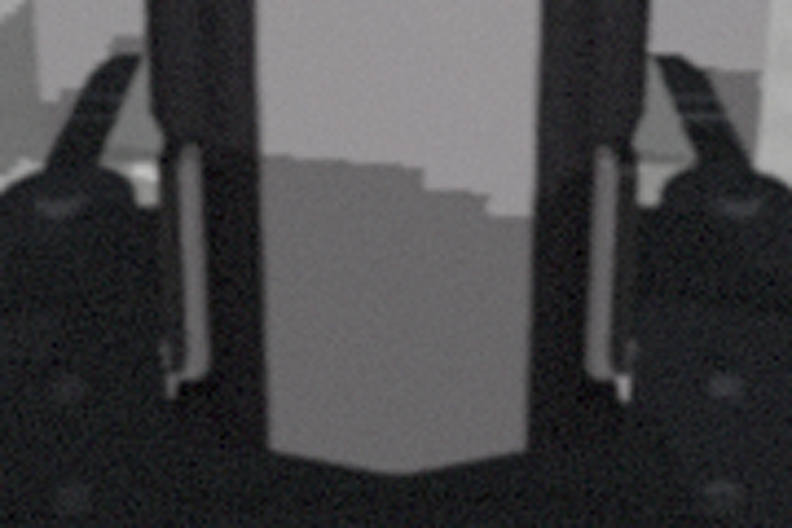

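Both clips are pressed in symmetrically between the pads. I'll apply full grip and then start a slow lift while checking the force.

>>> drive_tool:
  moves:
    - [[0,0,0,0,0,0,0],[0,0,0,0,0,0,0],[0,0,0,0,0,0,0]]

```text
clock: 5.05
position: [556.3, 232.9, 79.4]
ee_rot: [0.998, 0.056, 0.0, 0.001]
contact_force: [-0.4, -0.3, 2.7]
gripper_width: 40.0
```

```bash
python3 st.py
```

```text
t 5.05 pos [556.26 232.88  79.44] tz [ 7.0e-04 -1.8e-03 -1.0e+00] F [-0.4 -0.3  2.7] tau [-0.13  0.47 -0.02] w 39.98 head 6.38
level: wx,wy = 0.0018 -0.0005
```

>>> drive_tool:
  moves:
    - [[0,0,0,-0.001,0,0,0],[0,0,0,-0.001,0,0,0],[0,0,0,-0.001,0,0,0]]

```text
clock: 5.35
position: [556.2, 232.9, 81.8]
ee_rot: [0.998, 0.056, -0.0, 0.001]
contact_force: [-1.0, 0.4, 1.2]
gripper_width: 39.8
```

```bash
python3 st.py
```

```text
t 5.35 pos [556.17 232.89  81.77] tz [ 1.e-04 -2.e-03 -1.e+00] F [-1.   0.4  1.2] tau [-0.1   0.17 -0.02] w 39.85 head 6.37
level: wx,wy = 0.002 0.0001
```

Rising freely (+2.3 mm with no downward pull). Continuing.

>>> drive_tool:
  moves:
    - [[0,0,0,-0.002,0,0,0],[0,0,0,-0.003,0,0,0],[0,0,0,-0.003,0,0,0],[0,0,0,-0.003,0,0,0]]

```text
clock: 5.75
position: [554.9, 232.3, 89.7]
ee_rot: [0.998, 0.055, -0.002, 0.002]
contact_force: [1.1, 0.1, -5.3]
gripper_width: 39.6
```

```bash
python3 st.py 556.2 233.2 130
```

```text
t 5.75 pos [554.91 232.33  89.72] tz [-0.004  -0.0033 -1.    ] F [ 1.1  0.1 -5.3] tau [ 0.05 -0.5   0.02] w 39.57 head 6.29
level: wx,wy = 0.0029 0.0043
tool shift to target (after levelling) [  1.21  -0.61 -40.29]
```

>>> drive_tool:
  moves:
    - [[0,0.0014,-0.0006,-0.003,0.003,0.0045,0],[0,0.0004,-0.0001,-0.004,0.0006,0.0014,0],[0,0.0004,-0.0001,-0.004,0.0006,0.0014,0],[0,0.0004,-0.0001,-0.004,0.0006,0.0014,0],[0,0.0004,-0.0001,-0.004,0.0006,0.0014,0]]

```text
clock: 6.25
position: [556.6, 233.0, 109.3]
ee_rot: [0.999, 0.055, 0.001, -0.001]
contact_force: [0.3, -1.1, -3.8]
gripper_width: 39.4
```

```bash
python3 st.py 556.2 233.2 130
```

```text
t 6.25 pos [556.65 233.01 109.28] tz [ 0.0027  0.002  -1.    ] F [ 0.3 -1.1 -3.8] tau [-0.    0.03  0.01] w 39.45 head 6.25
level: wx,wy = -0.0017 -0.0029
tool shift to target (after levelling) [ -0.36  -0.27 -20.72]
```

>>> drive_tool:
  moves:
    - [[0,-0.0004,-0.0003,-0.004,-0.0017,-0.003,0],[0,0.0002,0,-0.005,0.0003,0.0007,0],[0,0.0002,0,-0.005,0.0003,0.0007,0],[0,0.0004,0,-0.01,0.0006,0.001,0],[0,0.002,0,-0.03,0.001,0.004,0],[0,0.002,0,-0.04,0.001,0.005,0],[0,0.002,0,-0.04,0.001,0.005,0],[0,0.002,0,-0.04,0.001,0.005,0],[0,0.002,0,-0.04,0.001,0.005,0],[0,0,0,-0.02,0,0,0],[0,0,0,0,0,0,0]]

```text
clock: 7.35
position: [563.1, 231.8, 358.2]
ee_rot: [0.998, 0.054, 0.014, -0.004]
contact_force: [0.1, -0.1, -4.8]
gripper_width: 39.7
```

```bash
python3 st.py 430 -220 335; python3 - <<'E'
from h import *
im,d,f,c,T=cam('scene'); save('scene5.png',im)
im,d,f,c,T=load('top')
W=cloud(d,f,c,T); z=W[...,2]; v,u=np.mgrid[:384,:512]
tin=(z>240)&(z<260)&(u>300)&(u<390)&(v>140)&(v<220); print('tin',W[tin].mean(0),W[tin].min(0),W[tin].max(0))
E
```

```text
t 7.35 pos [563.14 231.83 358.15] tz [ 0.027   0.0096 -0.9996] F [ 0.1 -0.1 -4.8] tau [-0.04  0.06  0.05] w 39.67 head 6.19
level: wx,wy = -0.0066 -0.0279
tool shift to target (after levelling) [-181.65  434.95   15.2 ]
tin [ 617.44623016 -167.41944225  249.14989599] [ 567.6626398  -218.27073589  243.16202266] [ 669.80516527 -116.36063951  254.42642375]
```

View pics/scene5.png

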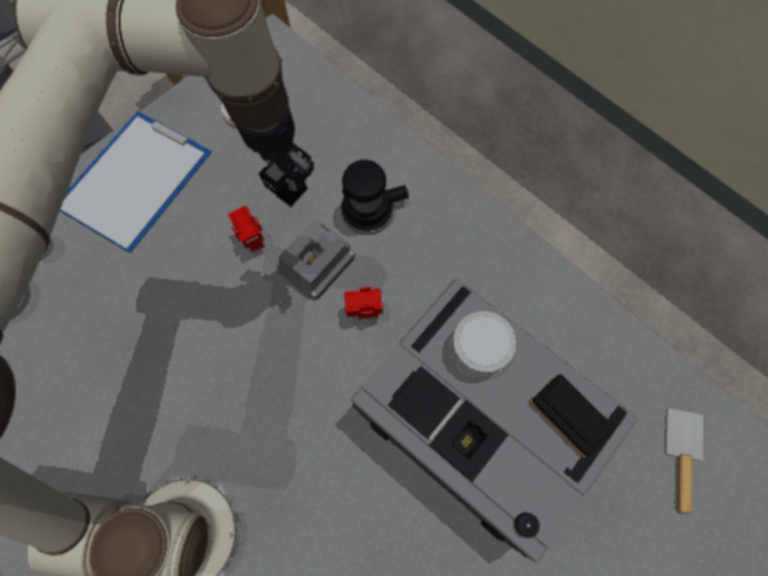

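The scene view shows the charger empty (bay at 310,255) and the pack held in the gripper at (285,185). I'm carrying it beside the extractor bay to look.

>>> drive_tool:
  moves:
    - [[0,0,0,0,-0.0065,-0.028,0],[0,-0.0165,0.0395,0,0,0,0],[0,-0.0165,0.0395,0,0,0,0],[0,-0.0165,0.0395,0,0,0,0],[0,-0.0165,0.0395,0,0,0,0],[0,-0.0165,0.0395,0,0,0,0],[0,-0.0165,0.0395,0,0,0,0],[0,-0.0165,0.0395,0,0,0,0],[0,-0.0165,0.0395,0,0,0,0],[0,-0.0165,0.0395,0,0,0,0],[0,-0.0165,0.0395,0,0,0,0],[0,-0.0165,0.0395,0,0,0,0],[0,0,0,0,0,0,0],[0,0,0,0,0,0,0]]

```text
clock: 8.8
position: [409.6, -234.6, 330.6]
ee_rot: [0.998, 0.054, -0.028, -0.001]
contact_force: [0.0, 1.1, -3.9]
gripper_width: 39.3
```

```bash
python3 st.py 430 -258 335
```

```text
t 8.8 pos [ 409.58 -234.61  330.62] tz [-0.0569 -0.0017 -0.9984] F [ 0.   1.1 -3.9] tau [ 0.07 -0.21  0.03] w 39.34 head 6.21
level: wx,wy = -0.0045 0.0567
tool shift to target (after levelling) [17.49 25.44 -5.49]
```

>>> drive_tool:
  moves:
    - [[0,0,0,0,-0.0045,0.057,0],[0,0.018,0.025,0,0,0,0],[0,0,0,0,0,0,0],[0,0,0,0,0,0,0]]

```text
clock: 9.2
position: [428.6, -254.3, 324.6]
ee_rot: [0.998, 0.056, -0.004, -0.003]
contact_force: [0.1, -0.0, -4.3]
gripper_width: 39.5
```

```bash
python3 st.py 430 -258 335;python3 - <<'E'
from h import *
im,d,f,c,T=cam('wrist'); save('wrist6.png',im)
E
```

```text
t 9.2 pos [ 428.62 -254.29  324.61] tz [-0.0084  0.0053 -1.    ] F [ 0.1 -0.  -4.3] tau [-0.    0.02 -0.01] w 39.49 head 6.4
level: wx,wy = -0.0062 0.0078
tool shift to target (after levelling) [  0.88   3.78 -10.42]
```

View pics/wrist6.png

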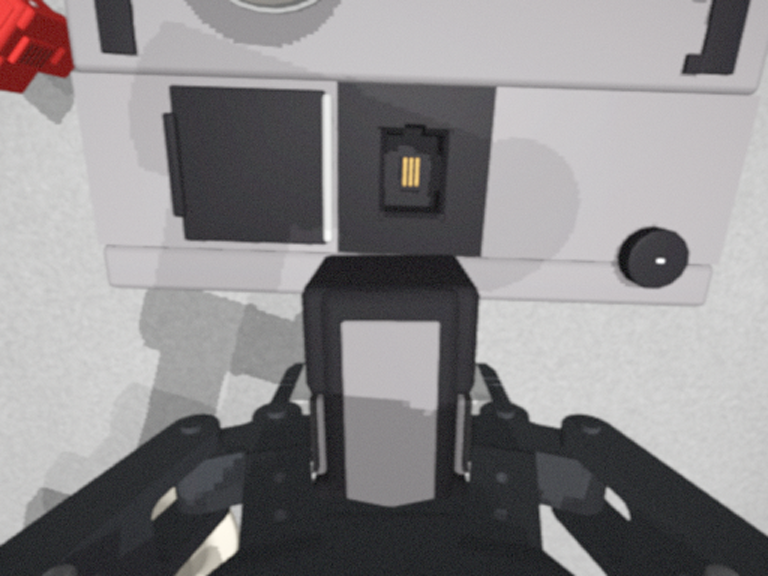

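The view shows the well at about (380–448, 128–213), with the keyway notch at the top (+x) and gold contacts at (411,172). The held pack fills the lower middle. I'll enlarge the well.

```bash
python3 - <<'E'
from h import *
im,d,f,c,T=load('wrist')
cr=im[50:175,215:340].astype(float)
cr=np.clip((cr-10)*3,0,255).astype(np.uint8)
save('crop6.png',cr,5.5)
W=cloud(d,f,c,T); z=W[...,2]
print('insert z', np.median(z[60:80,235:325]), np.median(z[120:160,228:248]),np.median(z[120:160,302:320]),'deck', np.median(z[70:160,345:380]))
E
```

```text
insert z nan nan nan deck nan
```

View pics/crop6.png

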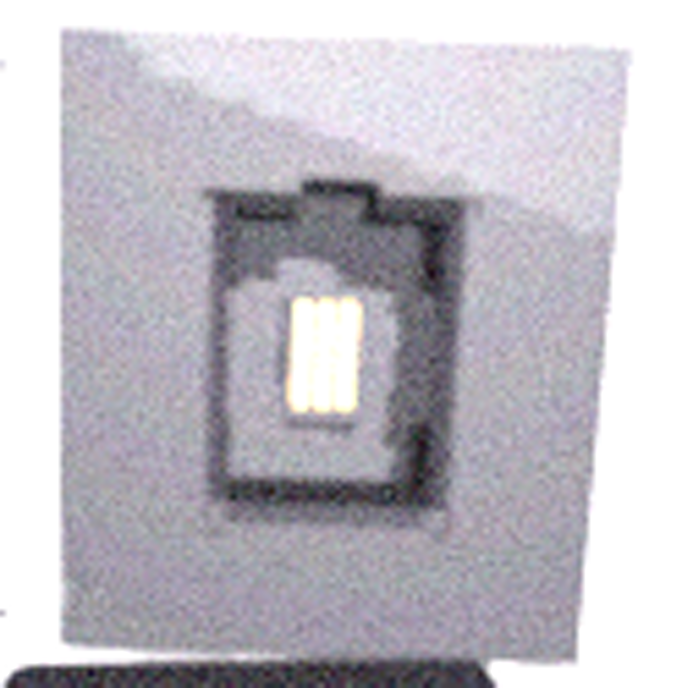

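```bash
python3 - <<'E'
from h import *
im,d,f,c,T=load('wrist'); W=cloud(d,f,c,T); z=W[...,2]
for n,sl in dict(ins_top=(slice(60,78),slice(235,320)),ins_l=(slice(95,150),slice(230,248)),ins_r=(slice(95,150),slice(303,318)),deck=(slice(70,160),slice(345,380)),floor=(slice(105,112),slice(270,278)),term=(slice(108,122),slice(269,279))).items(): print(n,np.nanmedian(z[sl]),np.isfinite(z[sl]).mean().round(2))
Q=lambda a,b,zz:ray(215+a/5.5-.4,50+b/5.5-.4,f,c,T,zz)[:2].round(1)
for n,(a,b,zz) in dict(itl=(62,30,191),itr=(628,50,191),ibr=(578,660,191),ibl=(62,645,191),tl=(205,190,190),tr=(470,200,190),br=(446,525,190),bl=(210,522,190),key=(341,182,190),gold1=(288,297,155),gold2=(362,297,155),gold3=(356,413,155),gold4=(290,412,155)).items(): print(n,Q(a,b,zz))
# depth-based mouth: pixels below z 185
m=((z<184)|~np.isfinite(z))[60:170,225:325].astype(np.uint8)
ys,xs=np.nonzero(m); print(xs.min()+225,xs.max()+225,ys.min()+60,ys.max()+60,len(xs))
cnt,_=cv2.findContours(m,cv2.RETR_EXTERNAL,cv2.CHAIN_APPROX_NONE); cn=max(cnt,key=cv2.contourArea)[:,0,:]+[225,60]
P=np.array([ray(a,b,f,c,T,190)[:2] for a,b in cn],np.float32); print(cv2.minAreaRect(P),cn.min(0),cn.max(0))
E
```

```text
ins_top 189.98041506433884 0.99
ins_l 189.95755981986508 1.0
ins_r 189.95762150539247 1.0
deck 185.75800953838615 0.99
floor 152.15608269239763 1.0
term 152.16126298894721 1.0
itl [ 536.1 -211.5]
itr [ 542.9 -298.2]
ibr [ 447.6 -306.7]
ibl [ 440.3 -219. ]
tl [ 515.6 -235.6]
tr [ 518.8 -277.4]
br [ 467.7 -281.1]
bl [ 463.8 -241.9]
key [ 519.2 -256.8]
gold1 [ 501.  -251.2]
gold2 [ 502.4 -264.5]
gold3 [ 482.  -266.1]
gold4 [ 480.8 -253.9]
225 320 64 169 2116
((493.939697265625, -258.0614318847656), (50.266597747802734, 33.6619873046875), 4.492867946624756) [255  83] [294 141]
```

```bash
python3 - <<'E'
from h import *
im,d,f,c,T=load('wrist'); g=im.astype(int).sum(2)/3
Tc=np.array(arm.camera_params('wrist')['T_tool_cam'])
Wt=cloud(d,f,c,Tc)
print('head top tool z',np.nanmedian(Wt[220:300,235:285,2]),'label',[np.nanmedian(Wt[a:a+20,235:285,2]).round(1) for a in (220,240,260,280,300)],[np.nanmedian(Wt[220:300,a:a+10,2]).round(1) for a in (230,245,260,275)])
zt=np.nanmedian(Wt[220:300,235:285,2])
v,u=np.mgrid[:384,:512]
lab=((g>80)&(u>215)&(u<303)&(v>205)&(v<320)&(Wt[...,2]<-25)).astype(np.uint8)
for r in (225,250,275,300):
    cols=np.nonzero(lab[r,225:296])[0]+225; print(r,cols.min(),cols.max(), ray((cols.min()+cols.max())/2,r,f,c,Tc,zt).round(2), ray(cols.min()-.5,r,f,c,Tc,zt)[1].round(2),ray(cols.max()+.5,r,f,c,Tc,zt)[1].round(2))
for cc in (235,250,260,270,285):
    rows=np.nonzero(lab[200:330,cc])[0]+200; print(cc,rows.min(),ray(cc,rows.min()-.5,f,c,Tc,zt).round(2))
# well centre in tool
s=arm.read_state(); M=R.from_quat(s['ee_rot']).as_matrix()
print('well in tool',(M.T@(np.array([491.6,-258.9,191])-s['position'])).round(2), 'yaw rel', np.degrees(np.arctan2(M[1,0],M[0,0])))
E
```

```text
head top tool z -39.88986623837291 label [np.float64(-39.9), np.float64(-39.9), np.float64(-39.9), np.float64(-39.9), np.float64(-40.0)] [np.float64(-39.9), np.float64(-39.9), np.float64(-39.9), np.float64(-39.9)]
225 227 293 [ 30.11  -0.93 -39.89] -13.19 11.34
250 227 292 [ 20.    -1.12 -39.89] -13.51 11.28
275 229 290 [  9.35  -1.12 -39.89] -13.08 10.84
300 230 290 [ -1.89  -0.93 -39.89] -13.02 11.16
235 213 [ 34.98  -9.97 -39.89]
250 213 [ 34.98  -4.54 -39.89]
260 213 [ 34.98  -0.93 -39.89]
270 213 [ 34.98   2.69 -39.89]
285 214 [ 34.59   8.12 -39.89]
well in tool [ 62.88  12.45 132.81] yaw rel 6.412060023758743
```

>>> drive_tool:
  moves:
    - [[0,0,0,0,-0.006,0.008,0],[0,0.031,0.0062,0.005,0,0,0],[0,0.031,0.0062,0.005,0,0,0],[0,0,0,0,0,0,0.0315],[0,0,0,0,0,0,0],[0,0,0,0,0,0,0]]

```text
clock: 9.85
position: [493.1, -255.4, 313.3]
ee_rot: [0.999, 0.043, 0.0, -0.0]
contact_force: [0.4, -0.2, -3.8]
gripper_width: 39.8
```

```bash
python3 st.py 491.1 -259.85 260
```

```text
t 9.85 pos [ 493.08 -255.42  313.28] tz [ 6.e-04  4.e-04 -1.e+00] F [ 0.4 -0.2 -3.8] tau [0.03 0.08 0.04] w 39.75 head 4.91
level: wx,wy = -0.0003 -0.0007
tool shift to target (after levelling) [-2.38  4.26 53.28]
```

>>> drive_tool:
  moves:
    - [[0,-0.0024,0.0043,0.008,0,-0.0007,0.005],[0,-0.0004,0,0.012,-0.001,-0.002,0],[0,-0.0004,0,0.012,-0.001,-0.002,0],[0,-0.0004,0,0.01,-0.001,-0.002,0],[0,0,0,0.004,0,-0.001,0],[0,0,0,0,0,0,0]]

```text
clock: 10.45
position: [487.0, -259.9, 262.9]
ee_rot: [0.999, 0.04, -0.004, 0.001]
contact_force: [0.0, 0.7, -3.9]
gripper_width: 39.8
```

```bash
python3 st.py 491.1 -259.85 246
```

```text
t 10.45 pos [ 486.98 -259.86  262.94] tz [-0.0085 -0.0028 -1.    ] F [ 0.   0.7 -3.9] tau [ 0.01  0.02 -0.  ] w 39.79 head 4.63
level: wx,wy = 0.0021 0.0087
tool shift to target (after levelling) [ 4.26  0.29 16.91]
```

>>> drive_tool:
  moves:
    - [[0,0.0042,0.0003,0.003,0.002,0.0085,0],[0,0,0,0.005,0,0,0],[0,0,0,0.003,0,0,0],[0,0,0,0,0,0,0]]

```text
clock: 10.85
position: [492.3, -260.1, 251.7]
ee_rot: [0.999, 0.041, 0.001, 0.0]
contact_force: [-0.1, 0.2, -3.5]
gripper_width: 39.3
```

```bash
python3 st.py 491.1 -259.85 246; python3 - <<'E'
from h import *
im,d,f,c,T=cam('wrist'); save('wrist7.png',im)
E
```

```text
t 10.85 pos [ 492.34 -260.1   251.74] tz [ 2.4e-03 -7.0e-04 -1.0e+00] F [-0.1  0.2 -3.5] tau [ 0.04 -0.01 -0.04] w 39.25 head 4.65
level: wx,wy = 0.0009 -0.0023
tool shift to target (after levelling) [-1.23 -0.36  5.73]
```

View pics/wrist7.png

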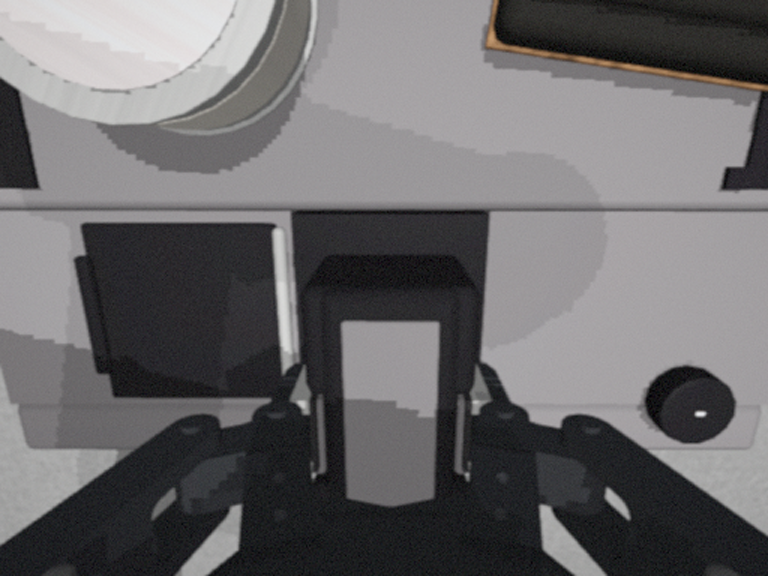

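The view shows the insert's far edge running level from (293,212) to (489,212). Its centre at column 391 matches the pack's centre at 390.5.

```bash
python3 - <<'E'
from h import *
im,d,f,c,T=load('wrist')
a=ray(293/1.5,212/1.5,f,c,T,191);b=ray(489/1.5,212/1.5,f,c,T,191)
s=arm.read_state(); M=R.from_quat(s['ee_rot']).as_matrix()
for p in (a,b): print(p.round(1),(M.T@(p-s['position'])).round(2))
print('prev', np.hypot(542.9-536.1,298.2-211.5), ((np.array([536.1,-211.5])+[542.9,-298.2])/2))
print('well by st', (M.T@(np.array([491.6,-258.9,191])-s['position'])).round(2))
E
```

```text
[ 537.5 -211.9  191. ] [ 48.68 -44.49  61.06]
[ 544.6 -299.5  191. ] [48.66 43.36 61.15]
prev 86.96625782451488 [ 539.5  -254.85]
well by st [-0.87 -1.37 60.98]
```

>>> drive_tool:
  moves:
    - [[0,-0.0008,0,0.003,0.0008,-0.002,0],[0,0,0,0.003,0,0,0],[0,0,0,0.003,0,0,0],[0,0,0,0.003,0,0,0]]

```text
clock: 11.3
position: [492.1, -260.4, 240.2]
ee_rot: [0.999, 0.041, 0.001, 0.001]
contact_force: [-0.5, -0.3, -4.3]
gripper_width: 39.7
```

```bash
python3 st.py 491.8 -259.9 236
```

```text
t 11.3 pos [ 492.1  -260.4   240.16] tz [ 0.0026 -0.001  -1.    ] F [-0.5 -0.3 -4.3] tau [ 0.04  0.06 -0.05] w 39.74 head 4.66
level: wx,wy = 0.0012 -0.0025
tool shift to target (after levelling) [-0.27 -0.53  4.16]
```

>>> drive_tool:
  moves:
    - [[0,-0.0003,-0.0003,0.002,0.001,-0.002,0],[0,0,0,0.002,0,0,0],[0,0,0,0.002,0,0,0]]

```text
clock: 11.6
position: [492.0, -260.2, 233.8]
ee_rot: [0.999, 0.041, 0.0, 0.0]
contact_force: [1.5, 0.6, -0.3]
gripper_width: 39.2
```

```bash
python3 st.py 491.8 -259.9 230
```

```text
t 11.6 pos [ 492.   -260.23  233.76] tz [ 9.e-04 -5.e-04 -1.e+00] F [ 1.5  0.6 -0.3] tau [ 0.32 -0.21  0.01] w 39.24 head 4.67
level: wx,wy = 0.0006 -0.0009
tool shift to target (after levelling) [-0.18 -0.35  3.76]
```

>>> drive_tool:
  moves:
    - [[0,0.0005,0,0.001,0,0,0],[0,0,0,0.002,0,0,0]]

```text
clock: 11.8
position: [492.8, -260.2, 230.8]
ee_rot: [0.999, 0.041, 0.001, 0.0]
contact_force: [-1.0, -0.3, -4.2]
gripper_width: 39.8
```

```bash
python3 st.py 491.8 -259.9 230
```

```text
t 11.8 pos [ 492.78 -260.22  230.85] tz [ 1.7e-03 -7.0e-04 -1.0e+00] F [-1.  -0.3 -4.2] tau [-0.05  0.03  0.07] w 39.81 head 4.68
level: wx,wy = 0.0009 -0.0016
tool shift to target (after levelling) [-0.95 -0.4   0.85]
```

Inside the well and free. Continuing down.

>>> drive_tool:
  moves:
    - [[0,-0.0002,0,0.002,0.0005,-0.001,0],[0,0,0,0.003,0,0,0],[0,0,0,0.003,0,0,0],[0,0,0,0.003,0,0,0]]

```text
clock: 12.2
position: [492.2, -260.2, 218.5]
ee_rot: [0.999, 0.041, -0.0, -0.0]
contact_force: [0.5, 0.4, -3.9]
gripper_width: 39.6
```

```bash
python3 st.py 492.6 -260.1 205
```

```text
t 12.2 pos [ 492.22 -260.16  218.51] tz [-4.e-04  2.e-04 -1.e+00] F [ 0.5  0.4 -3.9] tau [-0.    0.02  0.01] w 39.61 head 4.66
level: wx,wy = -0.0002 0.0004
tool shift to target (after levelling) [ 0.38 -0.03 13.51]
```

>>> drive_tool:
  moves:
    - [[0,0.0002,0,0.003,0,0,0],[0,0,0,0.003,0,0,0],[0,0,0,0.003,0,0,0],[0,0,0,0.002,0,0,0]]

```text
clock: 12.6
position: [492.3, -260.1, 206.0]
ee_rot: [0.999, 0.041, -0.001, -0.0]
contact_force: [0.2, -0.6, -4.4]
gripper_width: 39.5
```

```bash
python3 st.py 492.6 -260.1 205
```

```text
t 12.6 pos [ 492.25 -260.12  206.03] tz [-1.2e-03  4.0e-04 -1.0e+00] F [ 0.2 -0.6 -4.4] tau [-0.   -0.04 -0.01] w 39.51 head 4.66
level: wx,wy = -0.0005 0.0012
tool shift to target (after levelling) [0.35 0.01 1.03]
```

>>> drive_tool:
  moves:
    - [[0,0.0002,0,0.0015,0,0.001,0],[0,0,0,0.0015,0,0,0]]

```text
clock: 12.8
position: [492.5, -260.1, 202.8]
ee_rot: [0.999, 0.041, -0.0, -0.0]
contact_force: [0.1, 1.0, -0.6]
gripper_width: 39.3
```

```bash
python3 st.py
```

```text
t 12.8 pos [ 492.53 -260.13  202.82] tz [-2.e-04  3.e-04 -1.e+00] F [ 0.1  1.  -0.6] tau [ 0.16  0.12 -0.02] w 39.34 head 4.67
level: wx,wy = -0.0003 0.0001
```

Terminal contact felt (about +4 N) near TCP z 203. Going on in 1 mm steps.

>>> drive_tool:
  moves:
    - [[0,0,0,0.001,0,0,0],[0,0,0,0.001,0,0,0]]

```text
clock: 13.0
position: [492.7, -260.2, 202.2]
ee_rot: [0.999, 0.041, 0.0, 0.0]
contact_force: [-1.8, 2.1, 0.1]
gripper_width: 39.7
```

```bash
python3 st.py
```

```text
t 13.0 pos [ 492.66 -260.16  202.18] tz [ 6.e-04 -3.e-04 -1.e+00] F [-1.8  2.1  0.1] tau [0.5  0.53 0.  ] w 39.67 head 4.7
level: wx,wy = 0.0004 -0.0006
```

>>> drive_tool:
  moves:
    - [[0,0,0,0.001,0,0,0]]

```text
clock: 13.1
position: [492.6, -260.2, 201.8]
ee_rot: [0.999, 0.041, 0.0, 0.0]
contact_force: [-2.4, 1.4, 1.5]
gripper_width: 39.2
```

```bash
python3 st.py
```

```text
t 13.1 pos [ 492.65 -260.17  201.82] tz [ 1.e-03 -6.e-04 -1.e+00] F [-2.4  1.4  1.5] tau [ 0.58  0.54 -0.03] w 39.19 head 4.71
level: wx,wy = 0.0006 -0.0009
```

>>> drive_tool:
  moves:
    - [[0,-0.0004,-0.0003,0.002,0,0,0]]

```text
clock: 13.2
position: [492.5, -260.1, 200.6]
ee_rot: [0.999, 0.041, 0.001, 0.001]
contact_force: [-1.2, 0.4, 2.2]
gripper_width: 39.7
```

```bash
python3 st.py
```

```text
t 13.2 pos [ 492.52 -260.07  200.59] tz [ 0.0022 -0.0013 -1.    ] F [-1.2  0.4  2.2] tau [ 0.33  0.44 -0.03] w 39.73 head 4.72
level: wx,wy = 0.0015 -0.0021
```

>>> drive_tool:
  moves:
    - [[0,-0.0004,-0.0003,0.002,0,0,0]]

```text
clock: 13.3
position: [492.5, -260.0, 199.4]
ee_rot: [0.999, 0.041, 0.002, 0.001]
contact_force: [-1.4, 1.6, 4.4]
gripper_width: 39.5
```

```bash
python3 st.py
```

```text
t 13.3 pos [ 492.49 -260.05  199.38] tz [ 0.0037 -0.0022 -1.    ] F [-1.4  1.6  4.4] tau [0.45 0.51 0.06] w 39.51 head 4.74
level: wx,wy = 0.0025 -0.0035
```

>>> drive_tool:
  moves:
    - [[0,-0.0003,-0.0003,0.002,0.002,-0.003,0]]

```text
clock: 13.4
position: [492.6, -260.1, 198.2]
ee_rot: [0.999, 0.041, 0.001, 0.001]
contact_force: [-1.4, 1.1, 4.7]
gripper_width: 40.0
```

```bash
python3 st.py
```

```text
t 13.4 pos [ 492.59 -260.07  198.23] tz [ 0.0021 -0.0014 -1.    ] F [-1.4  1.1  4.7] tau [0.35 0.5  0.  ] w 40.0 head 4.76
level: wx,wy = 0.0016 -0.002
```

>>> drive_tool:
  moves:
    - [[0,0,0,0.002,0.001,-0.001,0]]

```text
clock: 13.5
position: [492.7, -260.3, 197.9]
ee_rot: [0.999, 0.042, 0.001, 0.001]
contact_force: [-5.6, 4.9, 14.2]
gripper_width: 39.4
```

```bash
python3 st.py
```

```text
t 13.5 pos [ 492.75 -260.27  197.92] tz [ 0.0016 -0.0014 -1.    ] F [-5.6  4.9 14.2] tau [1.66 1.54 0.05] w 39.45 head 4.8
level: wx,wy = 0.0016 -0.0015
```

>>> drive_tool:
  moves:
    - [[0,-0.0005,-0.0004,0.002,0.001,-0.001,0]]

```text
clock: 13.6
position: [492.6, -260.2, 198.0]
ee_rot: [0.999, 0.042, 0.001, 0.001]
contact_force: [-3.4, 2.5, 10.5]
gripper_width: 39.7
```

```bash
python3 st.py
```

```text
t 13.6 pos [ 492.63 -260.22  197.97] tz [ 0.002  -0.0017 -1.    ] F [-3.4  2.5 10.5] tau [ 0.99  1.06 -0.01] w 39.73 head 4.83
level: wx,wy = 0.0019 -0.0019
```

Position is hard-stopped at z 198.0, 5 mm below first terminal contact, and the force rises without travel, so the pack is on the floor. I'm releasing with a slight downward preload.

>>> drive_tool:
  moves:
    - [[0.85,-0.0004,-0.0003,0.0025,0.001,-0.001,0],[0.85,0,0,0.0005,0,0,0],[0.85,0,0,0,0,0,0],[0.85,0,0,0,0,0,0]]

```text
clock: 14.0
position: [493.6, -260.5, 195.1]
ee_rot: [0.999, 0.042, 0.002, 0.001]
contact_force: [-0.6, -0.3, -0.7]
gripper_width: 72.4
```

```bash
python3 st.py; python3 - <<'E'
from h import *
im,d,f,c,T=cam('wrist'); save('wrist8.png',im)
Tc=np.array(arm.camera_params('wrist')['T_tool_cam'])
W=cloud(d,f,c,T); print('label top z world',np.nanmedian(W[220:300,240:280,2]))
E
```

```text
t 14.0 pos [ 493.63 -260.53  195.09] tz [ 0.0046 -0.0022 -1.    ] F [-0.6 -0.3 -0.7] tau [ 0.01 -0.01 -0.01] w 72.36 head 4.85
level: wx,wy = 0.0026 -0.0044
label top z world 239.55631738987967
```

View pics/wrist8.png

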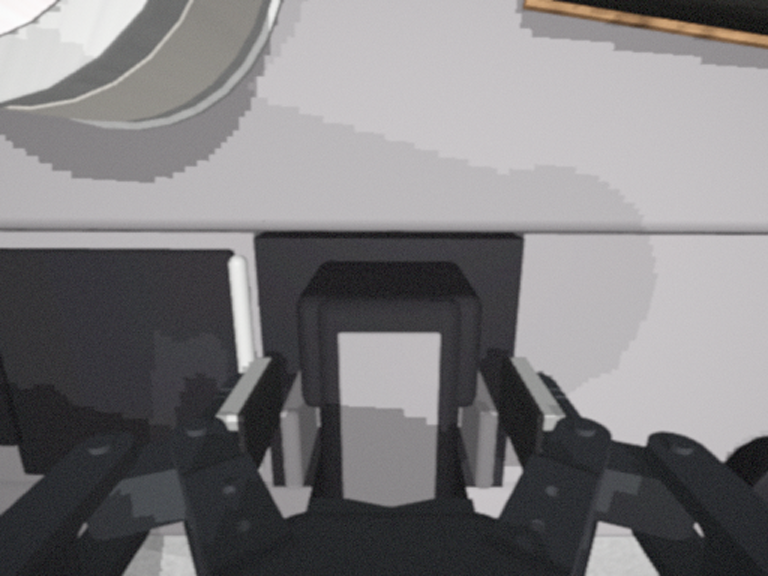

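Both clips have sprung out symmetrically, at (300,440) and (478,440). The pack top is at 239.6 mm, 1.6 mm above hard floor contact. That is the latched rest height (unlatched, the terminal would lift it ~4.6 mm). Retreating straight up.

>>> drive_tool:
  moves:
    - [[1,0,0,-0.003,0.002,-0.004,0],[1,0,0,-0.008,0,0,0],[1,0,0,-0.01,0,0,0],[1,0,0,-0.015,0,0,0],[1,0,0,-0.02,0,0,0],[1,0,0,-0.03,0,0,0],[1,0,0,-0.03,0,0,0],[1,0,0,0,0,0,0]]

```text
clock: 14.85
position: [494.2, -261.2, 320.4]
ee_rot: [0.999, 0.042, 0.002, 0.001]
contact_force: [-0.9, -0.0, 0.8]
gripper_width: 85.4
```

```bash
python3 st.py; python3 - <<'E'
from h import *
im,d,f,c,T=cam('wrist'); save('wrist9.png',im)
W=cloud(d,f,c,T); np.save('w9.npy',W); print('label z',np.nanmedian(W[170:230,245:275,2]))
E
```

```text
t 14.85 pos [ 494.21 -261.24  320.43] tz [ 0.0032 -0.0028 -1.    ] F [-0.9 -0.   0.8] tau [ 0.01 -0.   -0.03] w 85.36 head 4.86
level: wx,wy = 0.003 -0.0029
label z 239.59514380068347
```

View pics/wrist9.png

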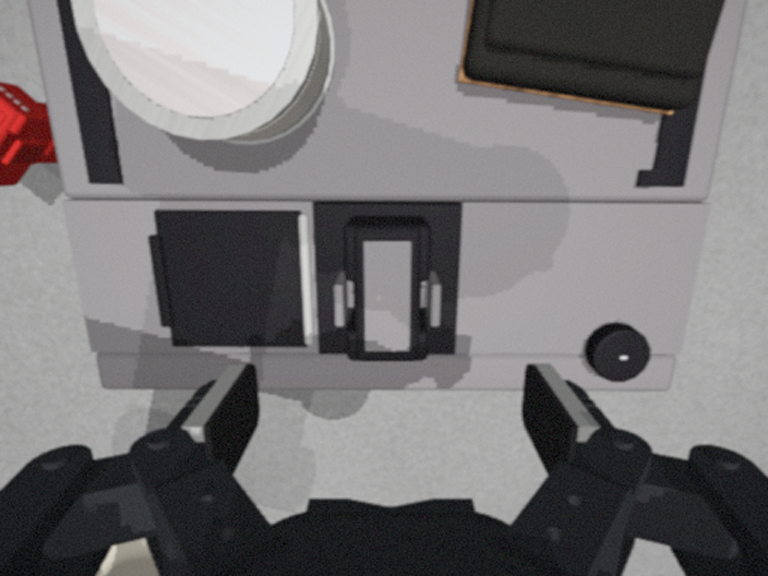

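The pack is seated, with the clips out at (340,298) and (434,298), and the gripper is clear. I'll do a numeric check of head height over the rim, its level and the clip spread.

```bash
python3 - <<'E'
from h import *
W=np.load('w9.npy'); im,d,f,c,T=load('wrist'); z=W[...,2]
ins=np.nanmedian(np.r_[z[150:230,212:219].ravel(),z[150:225,297:304].ravel()]); print('insert',ins,'head-insert',np.nanmedian(z[170:230,245:272])-ins, 'deck',np.nanmedian(z[150:220,340:370]))
p=W[165:230,245:272].reshape(-1,3); p=p[np.isfinite(p).all(1)]; A=np.c_[p[:,:2]-p[:,:2].mean(0),np.ones(len(p))]; print('tilt',np.linalg.lstsq(A,p[:,2],rcond=None)[0])
save('crop9.png',im[130:250,190:320],5.5)
m=cam('top'); save('top9.png',m[0])
E
```

```text
insert 189.94843789268063 head-insert 49.698660960822025 deck 185.72416896575885
tilt [1.80292037e-04 3.23569165e-03 2.39633542e+02]
```

View pics/crop9.png

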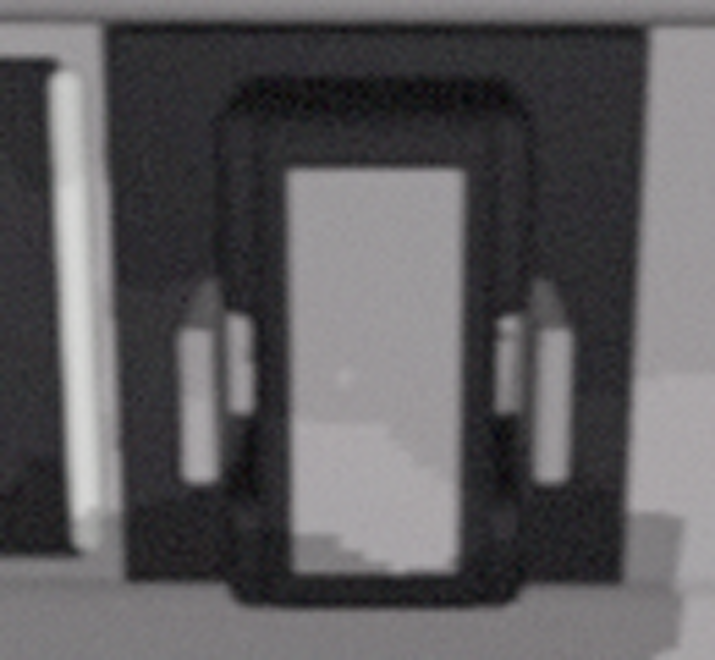

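View pics/top9.png

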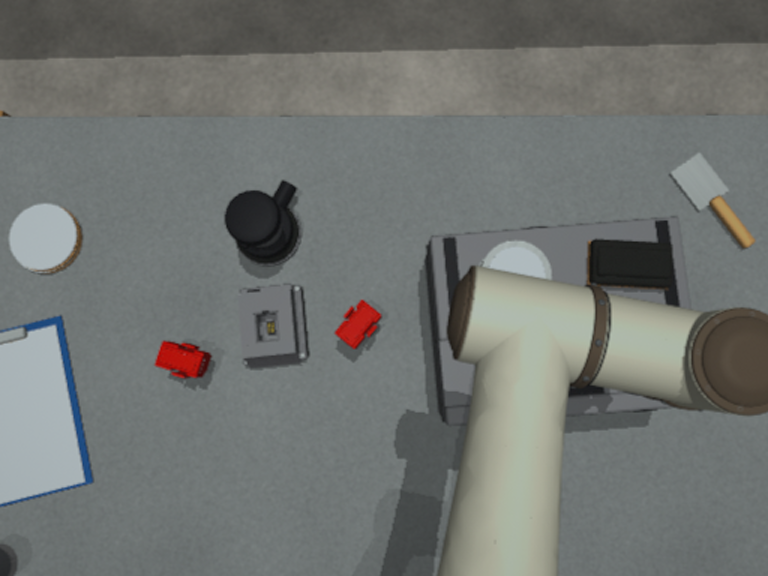

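Crop9 shows the clips' outer faces at columns 178 and 573 against head edges at 218 and 532. That ratio of 1.26 is the fully sprung value, the same as when latched in the charger. The top view still shows the sander, the block and the tin in place. The head is 49.7 mm above the rim, against 48.6 mm measured in the charger, so I'll move the arm aside and check again from another camera.

>>> drive_tool:
  moves:
    - [[1,0,0,-0.03,0,0,0],[1,-0.01,-0.04,-0.01,0,0,0],[1,-0.01,-0.045,0,0,0,0],[1,-0.01,-0.045,0,0,0,0],[1,-0.01,-0.045,0,0,0,0],[1,-0.01,-0.045,0,0,0,0],[1,-0.01,-0.045,0,0,0,0],[1,-0.01,-0.045,0,0,0,0],[1,-0.01,-0.045,0,0,0,0],[1,0,0,0,0,0,0]]

```text
clock: 15.95
position: [375.1, 98.2, 348.5]
ee_rot: [0.999, 0.04, -0.013, -0.002]
contact_force: [-0.4, 0.1, 0.5]
gripper_width: 85.1
```

```bash
python3 st.py; python3 - <<'E'
from h import *
o=load('top'); im,d,f,c,T=cam('top'); save('top10.png',im)
W=cloud(d,f,c,T); z=W[...,2]
m=(W[...,0]>455)&(W[...,0]<540)&(W[...,1]<-225)&(W[...,1]>-295)
h=z[m]; print(np.histogram(h[np.isfinite(h)],bins=np.arange(180,246,3)))
print('head',np.median(h[(h>232)&(h<246)]),'rim',np.median(h[(h>186)&(h<196)]))
im,d,f,c,T=cam('scene'); save('scene10.png',im)
W=cloud(d,f,c,T); z=W[...,2]
m=(W[...,0]>455)&(W[...,0]<540)&(W[...,1]<-225)&(W[...,1]>-295); h=z[m]; print('scene head',np.median(h[(h>232)&(h<246)]),'rim',np.median(h[(h>186)&(h<196)]))
E
```

```text
t 15.95 pos [375.08  98.21 348.49] tz [-0.0261  0.0034 -0.9997] F [-0.4  0.1  0.5] tau [-0.05 -0.07  0.01] w 85.08 head 4.55
level: wx,wy = -0.0055 0.0257
(array([  2,   1,  35, 164,  67,   4,   3,   6,  11,  12,  12,  18,  16,
        23,  22,  19,  26,  43, 103, 317, 252]), array([180, 183, 186, 189, 192, 195, 198, 201, 204, 207, 210, 213, 216,
       219, 222, 225, 228, 231, 234, 237, 240, 243]))
head 239.3039307582984 rim 191.0474086917609
scene head 238.93943587533022 rim 190.59401587249914
```

View pics/top10.png

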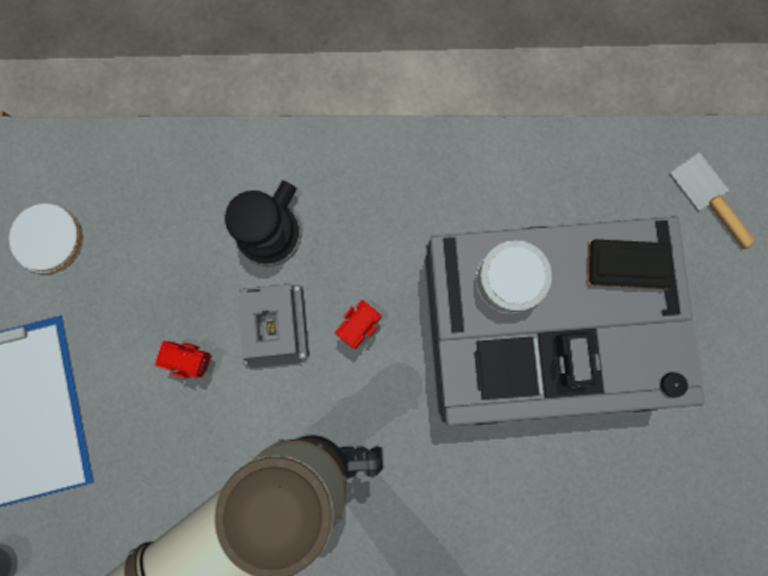

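```bash
python3 - <<'E'
from h import *
for n in('top','scene'):
    im,d,f,c,T=load(n); W=cloud(d,f,c,T); z=W[...,2]; g=im.astype(int).sum(2)/3
    m=(W[...,0]>445)&(W[...,0]<540)&(W[...,1]<-215)&(W[...,1]>-303)
    lab=m&(z>232)&(g>75); lab=cv2.erode(lab.astype(np.uint8),np.ones((2,2)))>0
    rim=m&(z>186)&(z<196)&(g<75); rim=cv2.erode(rim.astype(np.uint8),np.ones((3,3)))>0
    print(n,lab.sum(),np.median(z[lab]),rim.sum(),np.median(z[rim]),'std err',z[lab].std()/lab.sum()**.5,'diff',np.median(z[lab])-np.median(z[rim]))
E
```

```text
top 299 240.3738823870367 341 190.74610990293615 std err 0.11559962753088322 diff 49.62777248410055
scene 219 240.0403429270848 330 190.69933287001788 std err 0.12794714490247416 diff 49.34101005706691
```

The label plane sits 49.3–49.7 mm above the rim in all three cameras. In the charger, latched, it was also about 49.7 mm (119.4 − 69.7). The earlier 48.6 mm took in the lower black shoulders of the head. So the latched height matches, and I'm handing in.

```bash
python3 - <<'E'
from h import *
print(arm.job_done()); print(arm.read_state()['clock'])
E
```

```text
the job is handed in; nothing more can be done
None
the job is handed in; nothing more can be done
```

The battery pack is out of the charger and seated in the extractor's bay, with both clips sprung out. I handed the job in after about 16 s of the 64 s allowed.

**Removal:** I squeezed both clips until the fingers stopped closing, then lifted the pack slowly. It rose freely, and the force never went much beyond the pack's own weight.

**Seating:** There was one light touch at the mouth of the bay, cleared by a 0.5 mm shift. I felt the terminal at tool height z ≈ 203 mm and the hard stop at z ≈ 198 mm. The push peaked at about 14 N on the wrist. I opened the fingers with a slight downward preload and then moved well clear.

**Last checks:**
- **Clips:** the spread over the two clips matches the free width, as when the pack was latched in the charger.
- **Height:** the label is 49.3–49.7 mm above the bay's rim in all three cameras. It was about 49.7 mm in the charger, though I took that figure after the clips were squeezed.
- **Level:** the pack is level to within about 3 mrad.
- **Other items:** the sander, sanding block and tin look unmoved in the top view.

**Disagreements:**
- My first height comparison was off by about 1 mm. I put this down to the charger reading having included the lower black edges of the pack's head.
- The gripper read about 39.5 mm with the clips pressed, where 47 mm was expected; I did not find out why.

I did not test the latch by pulling on it, so that it would not be yanked.

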